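# Try the garage door's limit switch

### The arm

A 6-joint arm with a two-finger parallel gripper is mounted at the origin on a cart in front of the work surface, level with it; the furniture and walls round the work are solid. World frame = base frame: x ahead of the robot, y to its left, z up, the work surface at z = 0. Lengths are in m, angles in rad, forces in N, time in s.
With the tool pointing down it reaches from about 0.425 to 0.95 m from the base axis. Payload 14.7 kg.
Tool frame: the origin (TCP) lies midway between the tips of the shut fingers; the grasp point (between the pads) lies 19 mm behind it (env.hold_point_z is the distance from the TCP to the grasp point, in m); z points along the fingers, y is the line along which they close (so a half turn about z gives the same grasp; the last joint's range is limited). The gripper opens to 85 mm and grips with 20 to 120 N. Pads are 22 mm wide; open, the fingers measure 114 mm over their backs; the gripper's body (76 mm by 85 mm) begins 54 mm behind the grasp point. The pads swing forward as they close: fully open they stand 13 mm farther back than shut.
Start: joints at [-1.247, 0.48, 1.596, -0, 1.065, -0.047], TCP at [0.236, -0.606, 0.231] pointing down, gripper open.
Joint ranges: [-2.75, 2.75], [-0.82, 2.05], [0.23, 2.67], [-1.56, 4.7], [0.09, 2.69], [-2.92, 2.92]. Speed limits (rad/s): [1.89, 1.89, 2.39, 3.01, 3.01, 3.01].

### API

Orientations are given as a rotation vector (axis times angle).
In Python, from station import env, vision gives the robot as it stands.
- The arm moves only by the shell command python3 -m inch 'ROWS' [FORCE]. ROWS is JSON, one flat list of numbers, 7 for each row, row after row: the shift along the tool's x, y, z normalised to -1 to 1, where 1 is 250 mm, then the turn, a rotation vector about the tool's x, y, z normalised to -1 to 1, where 1 is 30 degrees, then the gripper command: -1 is shut, 1 is fully open, values between are in proportion. A call has exactly 8 rows; each row is the pose to reach, as a shift and turn from the pose commanded when the call began, along the tool's axes at that moment; what a row does not reach only later rows make up. A row lasts 1/10 s, in which the tool goes at most 50 mm and 8.59 degrees, less where a joint would pass 70% of its speed; a pose out of reach is approached as far as the arm can. A call with a number of a shift or a turn outside -1 to 1 is refused whole. A call with a gripper value outside its range is refused whole. The fingers move at their own pace and stop on an object; FORCE is the grip in N (left out, the last holds). Time passes only in rows, so rows that repeat a pose let the fingers close, or fill a call up. It gives the time, the measured TCP pose, the force, the opening and the grip force at its end, in the units of the state.
- env.sense(): the state, without advancing time (a new reading comes with each control period).
- vision.snapshot(name): name is "scene" or "side" or "wrist"; returns the picture (420x560x3 uint8, blue, green, red); there is no depth.
- vision.camera_info(name): a dict with "fx", "fy", "cx", "cy" (pixels), "dist_coeffs" ([k1, k2, p1, p2, k3] as OpenCV has them; the pictures are not rectified), "R" (3x3) and "t" (3): a world point X has camera coordinates R X + t. Camera axes: x right, y down, z forward; pixel columns grow to the right and rows downward; lengths in m; the calibration is good to about 2 mm. A picture is of the moment at which its call begins: read the wrist's pose just before it. camera_info takes no time and is no camera call; for the wrist camera it gives the pose at the moment of the call.
- env.sign_off(): hands the job in; it is judged then, once.
The state is a dict: "time_s": time; "q": joint angles; "joint_velocities": joint speeds; "effort": joint torques, N m; "tcp_pos": TCP position; "ee_rot": TCP orientation; "ft_force": force on the tool from outside, world axes, zero at the start; "ft_torque": the same for the moment, N m; "width": finger opening in m; "grasp_force": force on a finger pad.
Only numpy, scipy, OpenCV 4.12 (cv2) and the standard library are available. Lean on these libraries where they do the work, as an engineer would, in place of code of your own. Each camera call takes 0.05 s, during which the arm holds its last target. There are 200 camera calls.

### The job

Before the limit switch with the orange roller goes back on the garage door, try it: press its roller down just until it clicks (the yellow pointer stands in the green), never on into the red overtravel, keep it there for about a second, then let go so that the lever springs back up. Do not press the like switch with the blue roller.

Things in the scene. Friction and masses are not known exactly. Their poses are not given: they have to be found in the camera images.
- orange_roller (a point): Centre of the orange roller (the switch to try): wheel 22 mm across, 18 mm wide (axle along the point's x), on a steel lever. At rest 109 mm above the table, roller top at 120. The lever runs 80 mm to its pivot, towards point +y (left), 85 mm above the table. Free above and below; switch body (110 mm high) begins 53 mm off, pivot side. Bolted to a fixed steel plate.
- orange_lever (a joint): Angle of the orange roller's lever: 0 at rest (sloping 0.31 rad up to the roller), grows as the roller is pressed down, springs back. Clicks at 0.20 (roller 16 mm down), overtravel from 0.42 (33 mm down), stop 0.55; level at 0.31 (24 mm down). Yellow pointer on a plate facing the robot: white, green 0.20-0.42, red. Push on roller: 1.7 N at 0, 4 at 0.20, 5 at 0.31, 6.4 at 0.42.
- blue_roller (a point): Centre of the blue roller (the other switch, to be left alone; otherwise identical): wheel 22 mm across, 18 mm wide (axle along the point's x), on a steel lever. At rest 109 mm above the table, roller top at 120. The lever runs 80 mm to its pivot, towards point +y (left), 85 mm above the table. Free above and below; switch body (110 mm high) begins 53 mm off, pivot side. Bolted to a fixed steel plate.
- blue_lever (a joint): Angle of the blue roller's lever: 0 at rest (sloping 0.31 rad up to the roller), grows as the roller is pressed down, springs back. Clicks at 0.20 (roller 16 mm down), overtravel from 0.42 (33 mm down), stop 0.55; level at 0.31 (24 mm down). Yellow pointer on a plate facing the robot: white, green 0.20-0.42, red. Push on roller: 1.7 N at 0, 4 at 0.20, 5 at 0.31, 6.4 at 0.42.

How it is judged:
On the way:
1. the orange roller's lever is held past its click and short of overtravel (0.20 to 0.42 rad) for half a second (value of joint orange_lever between 0.2 and 0.42 rad), for 0.5 s.
At the end, for the whole second after the job is handed in: The lever with the orange roller has been held past its click and has sprung back to rest (below 0.06 rad); the lever with the blue roller is at rest too (below 0.06 rad) (value of joint each of orange_lever, blue_lever below 0.06 rad); the robot touches nothing.
It fails at once if the orange roller's lever is pressed into overtravel (beyond 0.42 rad) (value of joint orange_lever above 0.42 rad).
It fails at once if the lever with the blue roller is pressed (beyond 0.10 rad) (value of joint blue_lever above 0.1 rad).
It also fails if it takes over 27 s, if anything falls off the work surface, if the arm or the gripper's body presses on something with over 40 N, if the wrist force passes 120 N, or if a joint passes its speed limit or range.

## Working session

There is one attempt and no reset: what is moved stays moved. The work goes in short steps, Python scripts to look and compute and a shell command to move; the robot and the scene stay as the last step left them, time stands still between calls to the robot, and variables do not carry over. Pictures are saved under pics/ and viewed, at most 10 in all, crops included, and the job is handed in when it is done.

```bash
mkdir -p pics
python3 - <<'E'
from station import env, vision
import cv2
s=env.sense(); print(s['time_s'],s['tcp_pos'],s['ee_rot'],s['width'])
for n in ("scene","side"):
    cv2.imwrite(f"pics/{n}0.png",vision.snapshot(n))
    c=vision.camera_info(n); print(n,c)
E
```

```text
0.0 [ 0.23540604 -0.60539432  0.23065683] [-3.08650642e+00 -5.78850506e-01  2.91308119e-04] 0.08511224666831403
scene {'fx': 456.740655359921, 'fy': 456.740655359921, 'cx': 282.52559960502447, 'cy': 203.65079801672448, 'dist_coeffs': array([0.03742527, 0.        , 0.        , 0.        , 0.        ]), 'R': array([[-0.88706131, -0.46163282, -0.00416897],
       [-0.2406912 ,  0.47017412, -0.84911957],
       [ 0.3939416 , -0.75221768, -0.52818423]]), 't': array([0.43897447, 0.31319857, 0.90740539])}
side {'fx': 461.74907415221156, 'fy': 461.74907415221156, 'cx': 282.46800880083407, 'cy': 219.05663961301317, 'dist_coeffs': array([-0.06158437,  0.        ,  0.        ,  0.        ,  0.        ]), 'R': array([[ 0.61683815,  0.78706545, -0.00621832],
       [ 0.64154385, -0.50733577, -0.57535372],
       [-0.45599581,  0.3509108 , -0.81788106]]), 't': array([-0.24831892, -0.31791188,  1.41206516])}
```

View pics/scene0.png

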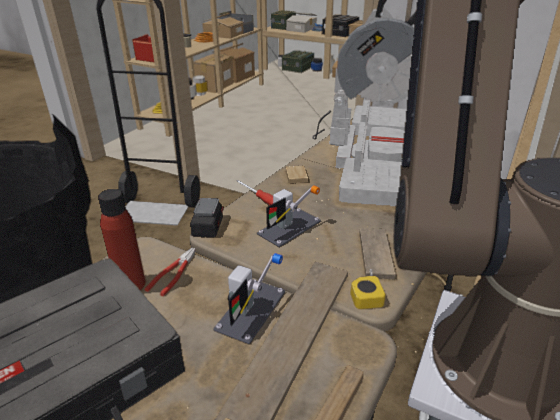

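View pics/side0.png

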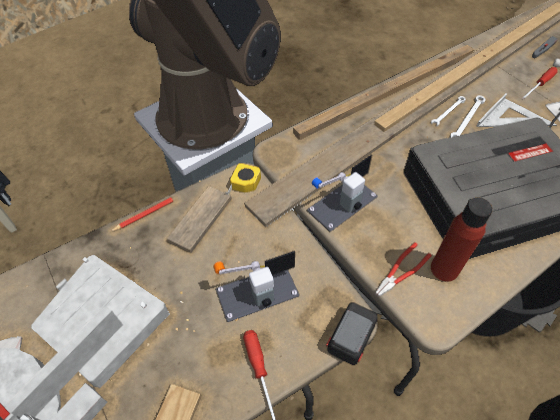

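The scene view shows the orange roller at about (315,189) and the blue one at about (277,258). In the side view they are at about (219,267) and (317,182). Next I segment and triangulate them, and enlarge the orange switch.

```bash
cat > h.py <<'E'
import numpy as np, cv2
from station import env, vision
def K(c): return np.array([[c['fx'],0,c['cx']],[0,c['fy'],c['cy']],[0,0,1]])
def tri(a,b):
    P=[];u=[]
    for n,p in (("scene",a),("side",b)):
        c=vision.camera_info(n); P.append(np.c_[c['R'],c['t']])
        u.append(cv2.undistortPoints(np.array([[p]],float),K(c),c['dist_coeffs']).reshape(2,1))
    X=cv2.triangulatePoints(P[0],P[1],u[0],u[1])[:,0]; return X[:3]/X[3]
def proj(n,X):
    c=vision.camera_info(n)
    return cv2.projectPoints(np.atleast_2d(X).astype(float),cv2.Rodrigues(c['R'])[0],c['t'],K(c),c['dist_coeffs'])[0].reshape(-1,2)
def blob(im,p,lo,hi,r=14):
    m=cv2.inRange(cv2.cvtColor(im,cv2.COLOR_BGR2HSV),lo,hi); k=np.zeros_like(m); cv2.circle(k,p,r,255,-1)
    v,u=np.nonzero(m&k); return (u.min()+u.max())/2,(v.min()+v.max())/2,len(u)
E
python3 - <<'E'
from h import *
a=cv2.imread('pics/scene0.png');b=cv2.imread('pics/side0.png')
for nm,pa,pb,lo,hi in (("orange",(315,189),(219,267),(5,170,120),(18,255,255)),("blue",(277,258),(317,182),(100,150,80),(125,255,255))):
    x=blob(a,pa,lo,hi);y=blob(b,pb,lo,hi); X=tri(x[:2],y[:2]); print(nm,x,y,X,proj("scene",X),proj("side",X))
A=cv2.resize(a[170:260,230:330],None,fx=4,fy=4,interpolation=cv2.INTER_CUBIC)
B=cv2.resize(b[240:330,200:300],None,fx=4,fy=4,interpolation=cv2.INTER_CUBIC)
cv2.imwrite('pics/c0.png',np.hstack([A,B]))
E
```

```text
orange (np.float64(315.0), np.float64(189.5), 47) (np.float64(219.0), np.float64(267.5), 81) [ 0.53657024 -0.27595698  0.11012862] [[314.9231403  189.52636861]] [[218.90390336 267.45559746]]
blue (np.float64(276.5), np.float64(258.5), 72) (np.float64(316.5), np.float64(182.5), 57) [0.48787868 0.03945517 0.10956143] [[276.89283984 258.4190431 ]] [[316.84968782 182.61438879]]
```

View pics/c0.png

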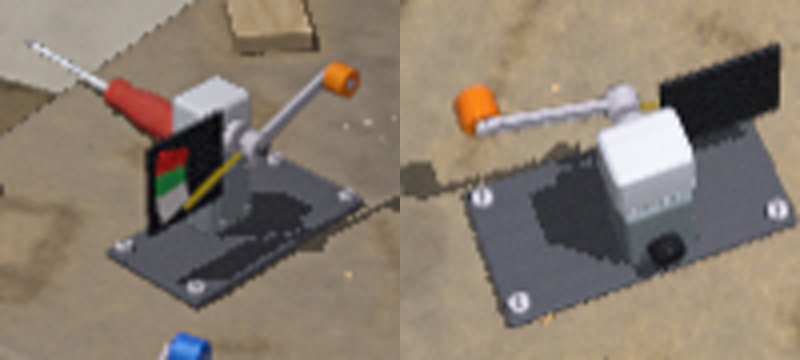

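The enlarged crop shows the orange lever's pivot at about scene (292.5,205) and side (255.5,265), with the pointer in the white. Now I check the saw's clearance and work out the move in tool axes.

Run:
```python
from h import *
print("pivot",tri((292.5,205),(255.5,265)))
c=vision.camera_info("side")
for p in ((165,310),(95,258)):
  d=c['R'].T@np.r_[cv2.undistortPoints(np.array([[p]],float),K(c),c['dist_coeffs']).ravel(),1]; o=-c['R'].T@c['t']
  for z in (0,.1,.2): print(p,(o+d*(z-o[2])/d[2]).round(3))
s=env.sense(); R=cv2.Rodrigues(np.array(s['ee_rot']))[0]; print(R.round(3))
for t in ((.537,-.276,.231),(.537,-.276,.15),(.537,-.276,.096)): print(t,(R.T@(np.array(t)-s['tcp_pos'])/.25).round(3))
```

```text
pivot [ 0.57021109 -0.20500374  0.08951335]
(165, 310) [ 0.493 -0.41   0.   ]
(165, 310) [ 0.546 -0.416  0.1  ]
(165, 310) [ 0.598 -0.421  0.2  ]
(95, 258) [ 0.266 -0.479  0.   ]
(95, 258) [ 0.342 -0.477  0.1  ]
(95, 258) [ 0.418 -0.475  0.2  ]
[[ 0.932  0.362 -0.   ]
 [ 0.362 -0.932  0.001]
 [ 0.    -0.001 -1.   ]]
(0.537, -0.276, 0.231) [ 1.602 -0.791 -0.   ]
(0.537, -0.276, 0.15) [ 1.602 -0.791  0.324]
(0.537, -0.276, 0.096) [ 1.602 -0.791  0.54 ]
```

```bash
python3 -m inch '[0.1,-0.13,-0.08,0,0,0,-1, 0.2,-0.27,-0.08,0,0,0,-1, 0.3,-0.41,-0.08,0,0,0,-1, 0.4,-0.55,-0.08,0,0,0,-1, 0.5,-0.68,-0.08,0,0,0,-1, 0.6,-0.82,-0.08,0,0,0,-1, 0.75,-0.82,-0.08,0,0,0,-1, 0.9,-0.82,-0.08,0,0,0,-1]'
```

```text
time_s: 0.9
tcp_pos: [0.3715, -0.3318, 0.2516]
ee_rot: [3.088, 0.579, 0.0]
ft_force: [0.6, -1.3, 0.1]
width: 0.0001
grasp_force: 0.0
```

```bash
python3 -m inch '[0.18,0.01,0,0,0,0,-1, 0.36,0.02,0,0,0,0,-1, 0.54,0.03,0,0,0,0,-1, 0.7,0.03,0,0,0,0,-1, 0.7,0.03,0.15,0,0,0,-1, 0.7,0.03,0.3,0,0,0,-1, 0.7,0.03,0.36,0,0,0,-1, 0.7,0.03,0.36,0,0,0,-1]'
python3 - <<'E'
from h import *
a=vision.snapshot("scene");b=vision.snapshot("side");s=env.sense();print(s['time_s'],s['tcp_pos'],s['ft_force'])
print(proj("scene",s['tcp_pos']),proj("side",s['tcp_pos']))
x=blob(a,(315,189),(5,170,120),(18,255,255));print(x,blob(b,(219,267),(5,170,120),(18,255,255)))
f=lambda i:cv2.resize(i,None,fx=4,fy=4,interpolation=cv2.INTER_CUBIC)
cv2.imwrite('pics/c1.png',np.hstack([f(a[130:250,250:350]),f(b[200:320,170:270])]))
E
```

```text
time_s: 1.7
tcp_pos: [0.5353, -0.2758, 0.1586]
ee_rot: [-3.085, -0.579, 0.006]
ft_force: [0.2, -0.4, 0.7]
width: 0.0002
grasp_force: 0.0
1.8 [ 0.53691503 -0.2768773   0.16161095] [ 0.48575248 -0.11468036 -0.63352716]
[[315.58041625 172.95077594]] [[215.59747152 255.44167028]]
(np.float64(315.0), np.float64(189.5), 48) (np.float64(219.0), np.float64(267.5), 82)
```

View pics/c1.png

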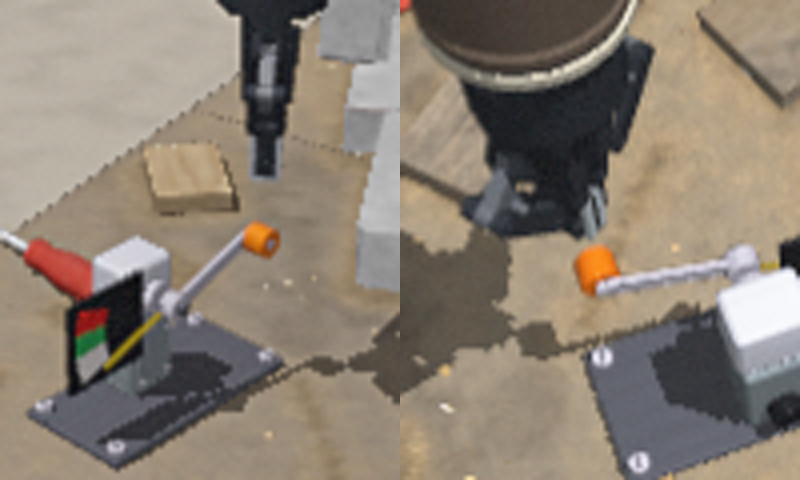

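The scene crop shows the shut fingertip at px (316,174), straight above the orange roller. The side view shows the same. I descend slowly.

```bash
python3 -m inch '[0,0,0.08,0,0,0,-1, 0,0,0.14,0,0,0,-1, 0,0,0.16,0,0,0,-1, 0,0,0.18,0,0,0,-1, 0,0,0.2,0,0,0,-1, 0,0,0.21,0,0,0,-1, 0,0,0.22,0,0,0,-1, 0,0,0.22,0,0,0,-1]'
python3 - <<'E'
from h import *
a=vision.snapshot("scene");b=vision.snapshot("side");s=env.sense();print(s['time_s'],s['tcp_pos'],s['ft_force'])
f=lambda i:cv2.resize(i,None,fx=4,fy=4,interpolation=cv2.INTER_CUBIC)
cv2.imwrite('pics/c2.png',np.hstack([f(a[130:250,250:350]),f(b[200:320,170:270])]))
E
```

```text
time_s: 2.6
tcp_pos: [0.5371, -0.277, 0.1064]
ee_rot: [3.087, 0.579, 0.001]
ft_force: [0.7, -2.3, 4.0]
width: 0.0001
grasp_force: 2.0
2.7 [ 0.53717413 -0.27696911  0.10660292] [ 0.67384702 -3.4999919   4.49085347]
```

View pics/c2.png

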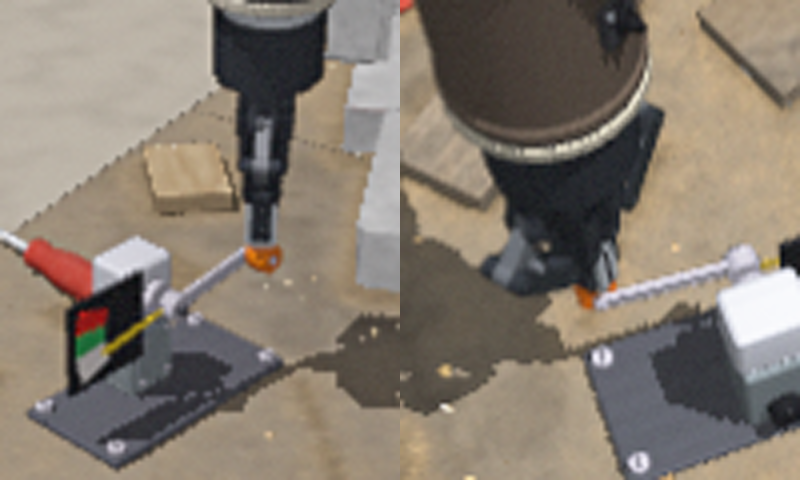

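The pointer now stands at the white/green border, crop (105,352), with the tip square on the roller (about 14 mm down). I go 10 mm further and hold.

```bash
python3 -m inch '[0,0,0.01,0,0,0,-1, 0,0,0.02,0,0,0,-1, 0,0,0.03,0,0,0,-1, 0,0,0.04,0,0,0,-1, 0,0,0.04,0,0,0,-1, 0,0,0.04,0,0,0,-1, 0,0,0.04,0,0,0,-1, 0,0,0.04,0,0,0,-1]'
python3 - <<'E'
from h import *
a=vision.snapshot("scene");s=env.sense();print(s['time_s'],s['tcp_pos'],s['ft_force'])
cv2.imwrite('pics/c3.png',cv2.resize(a[170:250,250:350],None,fx=6,fy=6,interpolation=cv2.INTER_CUBIC))
E
```

```text
time_s: 3.5
tcp_pos: [0.5368, -0.2767, 0.0963]
ee_rot: [-3.088, -0.579, 0.0]
ft_force: [0.4, -3.1, 5.8]
width: -0.0
grasp_force: 2.6
3.55 [ 0.53680151 -0.27674066  0.09632926] [-0.56165928 -3.46118169  4.49328111]
```

View pics/c3.png

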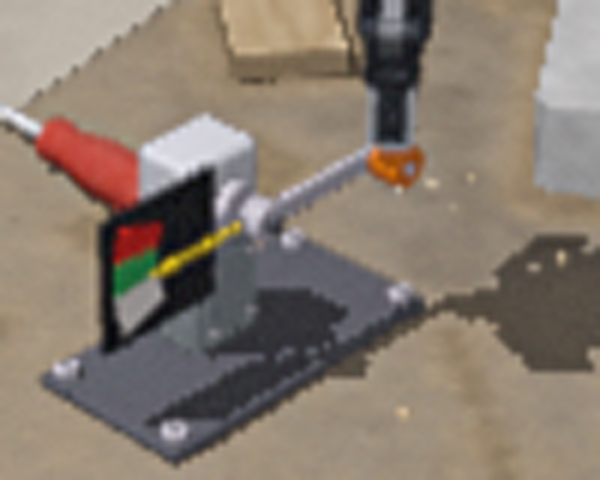

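The pointer tip is in the green, at about crop (155,275). I hold a little longer, then lift off.

```bash
python3 -m inch '[0,0,0,0,0,0,-1, 0,0,0,0,0,0,-1, 0,0,0,0,0,0,-1, 0,0,0,0,0,0,-1, 0,0,0,0,0,0,-1, 0,0,0,0,0,0,-1, 0,0,-0.05,0,0,0,-1, 0,0,-0.1,0,0,0,-1]'
python3 -m inch '[0,0,-0.1,0,0,0,-1, 0,0,-0.2,0,0,0,-1, 0,0,-0.3,0,0,0,-1, 0,0,-0.4,0,0,0,-1, 0,0,-0.4,0,0,0,-1, 0,0,-0.4,0,0,0,-1, 0,0,-0.4,0,0,0,-1, 0,0,-0.4,0,0,0,-1]'
python3 - <<'E'
from h import *
a=vision.snapshot("scene");s=env.sense();print(s['time_s'],s['tcp_pos'],s['ft_force'])
print(blob(a,(315,189),(5,170,120),(18,255,255)),blob(a,(277,258),(100,150,80),(125,255,255)))
cv2.imwrite('pics/c4.png',cv2.resize(a[130:330,220:360],None,fx=3,fy=3,interpolation=cv2.INTER_CUBIC))
E
```

```text
time_s: 4.35
tcp_pos: [0.5363, -0.2762, 0.1218]
ee_rot: [-3.086, -0.579, 0.002]
ft_force: [0.8, -0.7, 0.2]
width: 0.0001
grasp_force: 0.0
time_s: 5.15
tcp_pos: [0.5363, -0.2765, 0.2205]
ee_rot: [-3.087, -0.579, 0.002]
ft_force: [0.1, 1.1, 0.6]
width: -0.0001
grasp_force: 0.0
5.2 [ 0.5363257  -0.27650996  0.22048133] [0.50344356 0.18715432 1.09290634]
(np.float64(315.0), np.float64(189.5), 47) (np.float64(276.5), np.float64(258.5), 70)
```

View pics/c4.png

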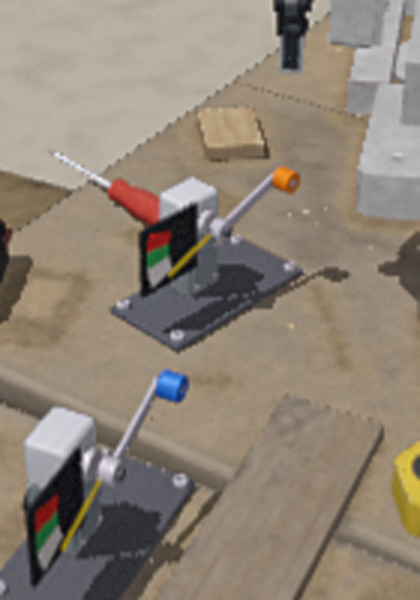

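Both rollers are back at their rest pixels, (315,189.5) and (276.5,258.5), and the tool is clear.

```bash
python3 -c "
from station import env
print(env.sign_off())"
```

```text
the job is handed in; nothing more can be done
None
```

I pressed the orange switch into the green for about a second and let go; its lever sprang back to rest, the blue switch was not touched, and the job is handed in (the sign-off gave no verdict).

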